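Bed the casting patterns in their plaster beds

ROBOT

A 6-joint arm with a two-finger parallel gripper is mounted at the origin on the work surface. World frame = base frame: x ahead of the robot, y to its left, z up, the work surface at z = 0. Lengths are in mm, angles in degrees, forces in N, time in s.
With the tool pointing down it reaches from about 325 to 900 mm from the base axis. Payload 6.1 kg.
Tool frame: the origin (TCP) lies on the centre line of the jaws, within the pads' length; the fingertips stand 8 mm ahead of it and the grasp point (between the pads) lies 11 mm behind it; z points along the fingers, y is the line along which they close (so a half turn about z gives the same grasp; the last joint's range is limited). The gripper opens to 87 mm and grips with 3 to 60 N. Pads are 19 mm wide; open, the fingers measure 117 mm over their backs; the gripper's body (75 mm by 190 mm) begins 51 mm behind the grasp point.
Start: joints at [68.864, 12.628, 87.462, -0, 79.91, -7.225], TCP at [150.262, 606.661, 230.538] pointing down, gripper open.
Joint ranges: [-170.65, 170.65], [-52.31, 119.04], [5.05, 147.46], [-71.25, 251.25], [11.57, 151.72], [-153.62, 153.62]. Speed limits (degrees/s): [147.25, 147.25, 172.46, 180, 180, 180].

INTERFACE

Orientations are given as a 3x3 rotation matrix whose columns are the frame's x, y, z axes.
In Python, from cell import sensors, capture, order, spot_in gives the robot as it stands.
- The arm moves only by the tool send_rows, never from a script. Its argument "increments" is a list of rows, each an object with "delta_rot": the turn, a rotation vector about the tool's x, y, z each as a share of 60 degrees, from -1 to 1, a list of three; "dp": the shift along the tool's x, y, z each as a share of 0.3 m, from -1 to 1, a list of three; "jaw": the opening, from -1 (shut) to 1 (fully open). A call has 1 to 10 rows; each row is the pose to reach, as a shift and turn from the pose commanded when the call began, along the tool's axes at that moment; what a row does not reach only later rows make up. A row lasts 1/12 s, in which the tool goes at most 41.7 mm and 7.16 degrees, less where a joint would pass 70% of its speed; a pose out of reach is approached as far as the arm can. A call with a number of a shift or a turn outside -1 to 1 is refused whole. A call with a gripper value outside its range is refused whole. The fingers move at their own pace and stop on an object; "squeeze" is the grip in N (left out, the last holds). Time passes only in rows, so rows that repeat a pose let the fingers close. It gives the time, the measured TCP pose, the force, the opening and the grip force at its end, in the units of the state.
- sensors.observe(): the state, without advancing time (a new reading comes with each control period).
- capture(name): name is "scene" or "side" or "wrist"; returns a dict with "img" (480x640x3 uint8, blue, green, red), "mtx" (3x3 intrinsics, pixels), "R" (3x3) and "t" (3): a world point X has camera coordinates R X + t. Camera axes: x right, y down, z forward; pixel columns grow to the right and rows downward; lengths in mm; the calibration is good to about 2 mm. A picture is of the moment at which its call begins. There is no depth.
- order.finish_job(): hands the job in; it is judged then, once.
Trained networks look in the newest picture that a camera, given by its name, has taken for a name from the list of things; names that differ only in an ending like _2 or _b are one class to them, and where a whole thing is asked for, a point or a joint stands for the part that bears it (a point fixed in the world has none). Each returns a list of dicts, best first, with "conf" (0 to 1); they miss things now and then, are a little off and sometimes report something else, mostly with a low value. They report only what shows in the picture. A call takes as long as a camera call. They do not tell look-alikes from the thing itself.
- spot_in(label, camera): "position" ([x, y, z] in mm, in world coordinates, good to about 4 mm: the middle of the surface that is visible of it).
The state is a dict: "time": time; "q": joint angles; "qvel": joint speeds; "tau": joint torques, N m; "tool_pos": TCP position; "orientation": TCP orientation; "contact_force": force on the tool from outside, world axes, zero at the start; "moment": the same for the moment, N m; "grip_width": finger opening in mm; "grasp_force": force on a finger pad.
Only numpy, scipy, OpenCV 4.12 (cv2) and the standard library are available. Lean on these libraries where they do the work, as an engineer would, in place of code of your own. Each camera call takes 0.05 s, during which the arm holds its last target. There are 200 camera calls.

TASK

Lay each of the four casting patterns (round, square, bar and cross) into the plaster bed whose recess has its shape, lying flat and fully down on the recess floor. Set them in, do not drop them from a height, and leave the glass jar standing where it is.

Things in the scene. Friction and masses are not known exactly. Their poses are not given: they have to be found in the camera images.
- round: Round casting pattern: red disc, diameter 70, 16 thick. On its top stands a wooden grip rib, 44 long (along its x) x 20 wide (along its y), reaching from 15 to 46 above the underside, centred. Total height 46. Origin: centre of the underside; z up. About 60 to 130 g. (sizes in mm)
- square: Square casting pattern: pale bare-wood plate, 60 x 60, 16 thick, sides along its x and y. On its top stands a wooden grip rib, 44 long (along its x) x 20 wide (along its y), reaching from 15 to 46 above the underside, centred. Total height 46. Origin: centre of the underside; z up. About 60 to 130 g. (sizes in mm)
- bar: Bar-shaped casting pattern: yellow plate, 84 long (along its x) x 36 wide (along its y), 16 thick. On its top stands a wooden grip rib, 44 long (along its x) x 20 wide (along its y), reaching from 15 to 46 above the underside, centred. Total height 46. Origin: centre of the underside; z up. About 60 to 130 g. (sizes in mm)
- cross: Plus-shaped casting pattern: blue cross of two equal arms 76 long x 28 wide along its x and y, 16 thick. On its top stands a wooden grip rib, 44 long (along its x) x 20 wide (along its y), reaching from 15 to 46 above the underside, centred. Total height 46. Origin: centre of the underside; z up. About 60 to 130 g. (sizes in mm)
- bed_round: Plaster bed for the round pattern. Fixed octagonal white plaster block, 128 across its flats, 24 high, with an open-topped recess in the middle: floor (amber shellac) 12 above the underside, so 12 deep, 8 clear all round the matching pattern. Origin: centre of the underside, recess centred on it; z up. Recess: round, diameter 86. (sizes in mm)
- bed_square: Plaster bed for the square pattern. Fixed octagonal white plaster block, 128 across its flats, 24 high, with an open-topped recess in the middle: floor (amber shellac) 12 above the underside, so 12 deep, 8 clear all round the matching pattern. Origin: centre of the underside, recess centred on it; z up. Recess: square, 76 x 76, sides along its x and y (any quarter turn fits). (sizes in mm)
- bed_bar: Plaster bed for the bar pattern. Fixed octagonal white plaster block, 128 across its flats, 24 high, with an open-topped recess in the middle: floor (amber shellac) 12 above the underside, so 12 deep, 8 clear all round the matching pattern. Origin: centre of the underside, recess centred on it; z up. Recess: oblong, 100 long (along its x) x 52 wide (along its y); either way round fits. (sizes in mm)
- bed_cross: Plaster bed for the cross pattern. Fixed octagonal white plaster block, 128 across its flats, 24 high, with an open-topped recess in the middle: floor (amber shellac) 12 above the underside, so 12 deep, 8 clear all round the matching pattern. Origin: centre of the underside, recess centred on it; z up. Recess: plus shape, arms 92 long x 44 wide along its x and y (any quarter turn fits). (sizes in mm)
- jar: Closed jar of greenish glass with a pale label and a white cap, diameter 60, 85 high, standing loose among the things. Not to be handled. Origin: centre of the underside. (sizes in mm)
Mind the look-alikes: they are no part of the job. Leave any turquoise look-alike of the bed_bar alone. Leave any orange look-alike of the bar alone.

How it is judged (in metres and radians):
At the end, for the whole second after the job is handed in: All four patterns lie released and at rest, each in the bed of its own shape: centre within 15 mm of the bed's centre, underside less than 4 mm above the recess floor, tilted less than 0.1 rad (horizontal distance between round and bed_round below 0.015 m and z of round in the frame of bed_round below 0.016 m and angle between each of round, square, bar, cross's own z axis and vertical below 0.1 rad and linear speed of each of round, square, bar, cross below 0.02 m/s and horizontal distance between square and bed_square below 0.015 m and z of square in the frame of bed_square below 0.016 m and horizontal distance between bar and bed_bar below 0.015 m and z of bar in the frame of bed_bar below 0.016 m and horizontal distance between cross and bed_cross below 0.015 m and z of cross in the frame of bed_cross below 0.016 m); the robot touches nothing.
It fails at once if the round pattern is let fall: in free air with its underside more than 100 mm above the bench (height (world z) of round above 0.1 m and contact force between round and anything else below 0.01 N).
It fails at once if the square pattern is let fall: in free air with its underside more than 100 mm above the bench (height (world z) of square above 0.1 m and contact force between square and anything else below 0.01 N).
It fails at once if the bar pattern is let fall: in free air with its underside more than 100 mm above the bench (height (world z) of bar above 0.1 m and contact force between bar and anything else below 0.01 N).
It fails at once if the cross pattern is let fall: in free air with its underside more than 100 mm above the bench (height (world z) of cross above 0.1 m and contact force between cross and anything else below 0.01 N).
It fails at once if the glass jar is shoved more than 30 mm or tipped (distance of jar from where it was at the start of the episode above 0.03 m or angle between jar's own z axis and vertical above 0.4 rad).
It also fails if it takes over 106 s, if anything falls off the work surface, if the arm or the gripper's body presses on something with over 40 N, if the wrist force passes 120 N, or if a joint passes its speed limit or range.

## Working session

There is one attempt and no reset: what is moved stays moved. The work goes in short steps, Python scripts to look and compute and a tool call to move; the robot and the scene stay as the last step left them, time stands still between calls to the robot, and variables do not carry over. Pictures are saved under pics/ and viewed, at most 14 in all, crops included, and the job is handed in when it is done.

Besides the shell and the picture viewer there is one more tool, called after "Emit:" as a command line: name --argument value ..., lists and objects as JSON in quotes. send_rows: Moves the arm, as the interface text tells. Its arguments: {"type":"object","properties":{"increments":{"type":"array"},"squeeze":{"type":"number"}},"required":["increments"]}

```bash
mkdir -p pics; ls
python3 - <<'E'
from cell import sensors, capture, order, spot_in
import cv2
s=sensors.observe();print(s['time'],s['tool_pos'],s['orientation'],s['grip_width'])
for c in ['scene','side']:
    d=capture(c);cv2.imwrite(f'pics/{c}0.png',d['img'])
    print(c,d['mtx'].tolist(),d['R'].tolist(),d['t'].tolist())
    for n in ['round','square','bar','cross','bed_round','bed_square','bed_bar','bed_cross','jar']:
        print(n,[([round(float(v)) for v in r['position']],round(r['conf'],2)) for r in spot_in(n,c)])
print(sensors.observe()['time'])
E
```

```text
pics
0.0 [150.02458573 606.09716153 229.43267205] [[-9.70668655e-01  2.40420124e-01 -7.25177484e-04]
 [ 2.40421069e-01  9.70666995e-01 -1.81519058e-03]
 [ 2.67497504e-04 -1.93629655e-03 -9.99998090e-01]] 87.14766119629502
scene [[576.0574399958294, 0.0, 324.5264953990235], [0.0, 576.0574399958294, 248.5305195762702], [0.0, 0.0, 1.0]] [[-0.3845444183066601, 0.9230648837555485, -0.008764172895873482], [0.6522090433807126, 0.26496384959079805, -0.7102235719422729], [-0.6532602498863744, -0.27882858316066056, -0.7039216342257214]] [165.88295284949493, -249.8427679764919, 1628.6652162246617]
round [([643, 210, 14], 0.84)]
square [([630, -200, 17], 0.8)]
bar [([655, -344, 20], 0.68), ([540, -387, 13], 0.56)]
cross [([385, -251, 18], 0.8)]
bed_round [([461, -104, 24], 0.97)]
bed_square [([447, 94, 22], 0.77)]
bed_bar [([185, 299, 22], 0.67), ([384, 267, 21], 0.56)]
bed_cross [([520, 425, 22], 0.72), ([383, 268, 23], 0.7)]
jar [([667, 9, 65], 0.66)]
side [[435.64943748581356, 0.0, 318.93654849290687], [0.0, 435.64943748581356, 237.62786785200242], [0.0, 0.0, 1.0]] [[0.8976393927236801, -0.44070729553506277, 0.004538754546519173], [-0.32476225120731994, -0.6683725371389091, -0.6691843033045913], [0.29794798341558937, 0.5992121754943472, -0.7430826117720123]] [-388.2386863174369, 173.82408599541714, 887.097164220372]
round [([625, 197, 14], 0.77)]
square []
bar [([515, -409, 13], 0.9), ([634, -372, 14], 0.67)]
cross [([366, -274, 19], 0.68)]
bed_round [([450, -112, 26], 0.89)]
bed_square [([441, 84, 23], 0.85)]
bed_bar [([368, 258, 24], 0.85), ([176, 293, 21], 0.7), ([439, 88, 24], 0.26)]
bed_cross [([516, 415, 16], 0.66), ([623, 198, 13], 0.38)]
jar [([646, -21, 62], 0.73)]
1.0
```

View pics/scene0.png

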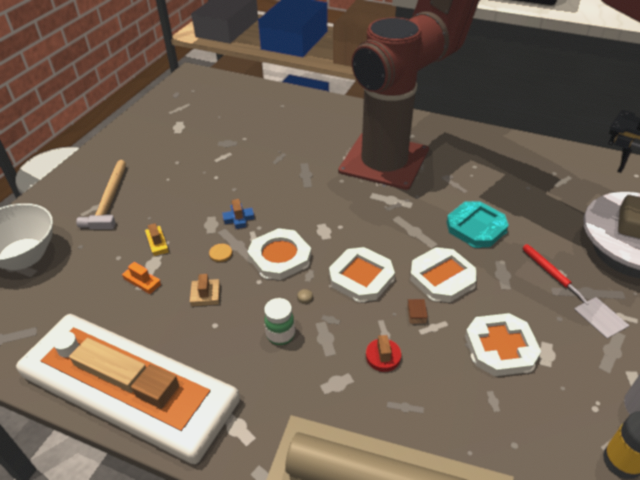

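View pics/side0.png

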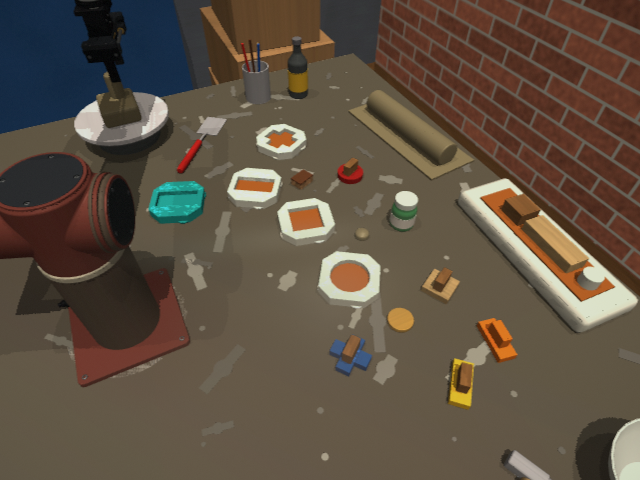

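The yellow bar is at about (156,240) in the scene picture and (462,382) in the side one, and its orange look-alike is at (140,277). The bar bed is the white one at (443,273); the turquoise one is the look-alike. The two cameras disagree by about 15 mm, so I'll fit the known shapes to colour masks in each.

```bash
cat > h.py <<'E'
from cell import sensors, capture, order, spot_in
import cv2, numpy as np
from scipy.optimize import minimize
def rect(l,w): return np.array([[l,w],[-l,w],[-l,-w],[l,-w]])/2.
def circ(d): a=np.linspace(0,2*np.pi,40,endpoint=False); return np.c_[np.cos(a),np.sin(a)]*d/2
SH={'round':[circ(70)],'square':[rect(60,60)],'bar':[rect(84,36)],'cross':[rect(76,28),rect(28,76)]}
BD={'round':[circ(86)],'square':[rect(76,76)],'bar':[rect(100,52)],'cross':[rect(92,44),rect(44,92)]}
def proj(d,P):
    q=(d['R']@np.asarray(P).T).T+d['t']; q=q@d['mtx'].T; return q[:,:2]/q[:,2:]
def plane(d,uv,z):
    r=d['R'].T@np.linalg.solve(d['mtx'],[uv[0],uv[1],1]); c=-d['R'].T@d['t']; return c+r*(z-c[2])/r[2]
K=4
def fill(sh,d,poly,p,zs,off):
    c,s=np.cos(p[2]),np.sin(p[2]); xy=poly@np.array([[c,s],[-s,c]])+p[:2]
    P=np.vstack([np.c_[xy,np.full(len(xy),z)] for z in zs])
    h=cv2.convexHull(((proj(d,P)-off)*K).astype(np.float32)); m=np.zeros((sh[0]*K,sh[1]*K),np.uint8)
    cv2.fillPoly(m,[np.round(h).astype(np.int32)],255); return m
def pred(name,d,p,roi):
    x,y,w,h=roi; sh=(h,w); off=np.array([x,y])
    if name.startswith('bed_'):
        n=name[4:]; u=lambda z:np.maximum.reduce([fill(sh,d,q,p,[z],off) for q in BD[n]])
        ms=[np.minimum(u(12),u(24))]
    else:
        a=np.maximum.reduce([fill(sh,d,q,p,[p[3] if len(p)>3 else 0,16+(p[3] if len(p)>3 else 0)],off) for q in SH[name]])
        r=fill(sh,d,rect(44,20),p,[16,46],off); a[r>0]=0; ms=[a,r]
    return [cv2.resize(m,(w,h),interpolation=cv2.INTER_AREA)/255. for m in ms]
RNG={'round':((174,6),(150,255),(60,255)),'square':((8,24),(40,150),(125,255)),'bar':((20,34),(150,255),(90,255)),
 'cross':((100,125),(100,255),(40,255)),'bed':((4,20),(120,255),(130,255)),'rib':((3,18),(70,220),(45,140))}
def cmask(hsv,key):
    (a,b),s,v=RNG[key]; H=hsv[...,0].astype(int); hm=(H>=a)&(H<=b) if a<b else (H>=a)|(H<=b)
    return (hm&(hsv[...,1]>=s[0])&(hsv[...,1]<=s[1])&(hsv[...,2]>=v[0])&(hsv[...,2]<=v[1])).astype(float)
def fit(name,d,p0,rad=75,ang=None):
    c=np.array([[p0[0]+rad*np.cos(a),p0[1]+rad*np.sin(a),z] for a in np.linspace(0,6.3,24) for z in (0,46)])
    uv=proj(d,c); lo=np.clip(np.floor(uv.min(0)),0,[639,479]).astype(int); hi=np.clip(np.ceil(uv.max(0)),1,[640,480]).astype(int)
    roi=(*lo,*(hi-lo)); hsv=cv2.cvtColor(d['img'][lo[1]:hi[1],lo[0]:hi[0]],cv2.COLOR_BGR2HSV)
    obs=[cmask(hsv,'bed')] if name.startswith('bed') else [cmask(hsv,name),cmask(hsv,'rib')]
    if name=='round': obs[1]*=1-obs[0]
    def cost(p): return -sum(np.minimum(a,b).sum()/(np.maximum(a,b).sum()+1) for a,b in zip(obs,pred(name,d,p,roi)))/len(obs)
    best=None
    # centre start on the mask's centroid
    ys,xs=np.nonzero(obs[0])
    if len(xs)<20: return None
    s=plane(d,(np.median(xs)+lo[0],np.median(ys)+lo[1]),12)
    for a in (np.radians(np.arange(0,180,22.5)) if ang is None else [ang]):
        r=minimize(cost,[s[0],s[1],a],method='Nelder-Mead',options=dict(initial_simplex=[[s[0],s[1],a],[s[0]+8,s[1],a],[s[0],s[1]+8,a],[s[0],s[1],a+.25]],xatol=.05,fatol=1e-4,maxiter=120))
        if best is None or r.fun<best.fun: best=r
    return best.x[0],best.x[1],np.degrees(best.x[2])%180,-best.fun
E
cat > m.py <<'E'
from h import *
G={'round':(634,203),'square':(625,-205),'bar':(528,-398),'cross':(376,-262),'bed_round':(456,-108),'bed_square':(444,89),'bed_bar':(376,262),'bed_cross':(518,420)}
for c in ['scene','side']:
    d=capture(c); print(c)
    for n,g in G.items():
        r=fit(n,d,g); print(n,None if r is None else np.round(r,2).tolist())
d=capture('wrist');cv2.imwrite('pics/w0.png',d['img']);print(d['mtx'].tolist(),(-d['R'].T@d['t']).tolist(),d['R'].tolist())
E
time python3 m.py
```

```text
scene
round [630.44, 210.63, 25.1, 0.55]
square [620.64, -207.28, 29.07, 0.4]
bar [524.17, -400.94, 46.21, 0.57]
cross [369.24, -261.41, 38.15, 0.59]
bed_round [454.48, -105.1, 173.12, 0.92]
bed_square [443.46, 96.14, 75.34, 0.91]
bed_bar [374.45, 266.57, 147.05, 0.9]
bed_cross [516.61, 424.71, 29.86, 0.91]
side
round [630.87, 210.33, 30.48, 0.64]
square [625.49, -205.13, 26.31, 0.43]
bar [525.22, -401.64, 46.22, 0.45]
cross [371.11, -261.59, 37.11, 0.41]
bed_round [454.84, -106.18, 6.44, 0.96]
bed_square [442.52, 94.87, 77.42, 0.94]
bed_bar [373.73, 264.28, 147.64, 0.93]
bed_cross [516.52, 422.46, 30.81, 0.9]
[[364.16770318852707, 0.0, 326.2913630993245], [0.0, 364.16770318852707, 241.23200784089028], [0.0, 0.0, 1.0]] [72.56306379315478, 625.9841312587554, 385.23241828089255] [[0.24051942578532465, 0.9706436771643882, -0.0011215171398000006], [0.9280280217309664, -0.2296206171304357, 0.29332296717227724], [0.2844545599951047, -0.07159067096650967, -0.9560127505052213]]
real	0m4.621s
user	0m2.813s
sys	0m0.134s
```

View pics/w0.png

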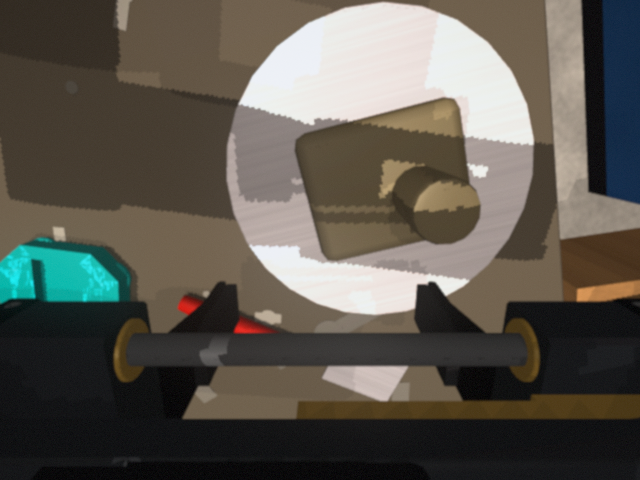

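All fits agree to about 2 mm, so the base positions are reliable. The wrist picture shows the plate under the arm at (380,160), with clear travel to the right. Next I'll add a move calculator.

```bash
cat > go.py <<'E'
import sys
from h import *
def go(x,y,z,yaw):
    s=sensors.observe(); R=s['orientation']; p=s['tool_pos']
    cy=np.degrees(np.arctan2(R[1,0],R[0,0])); c,t=np.cos(np.radians(cy)),np.sin(np.radians(cy))
    R0=np.array([[c,t,0],[t,-c,0],[0,0,-1]])
    dy=(yaw-cy+90)%180-90
    print('t',round(s['time'],2),'pos',p.round(1),'yaw',round(cy,1),'q6',round(float(s['q'][5])),'w',round(s['grip_width'],1),'tilt',np.round(R[2,:2],3),'| dp',(R0.T@(np.array([x,y,z])-p)/300).round(3),'rz',round(-dy/60,3),'or',round(-(dy-np.sign(dy)*180)/60,3))
if __name__=='__main__': go(*map(float,sys.argv[1:5]))
E
python3 go.py 390 408 200 208; python3 go.py 630.6 210.5 150 208
```

```text
t 1.15 pos [150.3 606.7 230.5] yaw 166.1 q6 -7 w 87.0 tilt [-0. -0.] | dp [-0.935 -0.451  0.102] rz -0.699 or 2.301
t 1.15 pos [150.3 606.7 230.5] yaw 166.1 q6 -7 w 87.0 tilt [-0. -0.] | dp [-1.872 -0.897  0.268] rz -0.699 or 2.301
```

Emit:
send_rows --increments '[{"dp":[-0.935,-0.45,0.1],"delta_rot":[0,0,0],"jaw":1},{"dp":[-0.935,-0.45,0.1],"delta_rot":[0,0,0],"jaw":1},{"dp":[-0.935,-0.45,0.1],"delta_rot":[0,0,0],"jaw":1},{"dp":[-0.935,-0.45,0.1],"delta_rot":[0,0,0],"jaw":1},{"dp":[-0.935,-0.45,0.1],"delta_rot":[0,0,0],"jaw":1},{"dp":[-0.935,-0.45,0.1],"delta_rot":[0,0,0],"jaw":1},{"dp":[-0.935,-0.45,0.1],"delta_rot":[0,0,0],"jaw":1},{"dp":[-0.935,-0.45,0.1],"delta_rot":[0,0,0],"jaw":1}]'

```text
time: 1.82
tool_pos: [393.0, 405.1, 200.3]
orientation: [[-0.97, 0.243, 0.001], [0.243, 0.97, -0.001], [-0.001, -0.001, -1.0]]
contact_force: [-0.1, 0.9, 0.9]
grip_width: 87.0
grasp_force: 0.0
```

Emit:
send_rows --increments '[{"dp":[-0.935,-0.45,0.17],"delta_rot":[0,0,-0.7],"jaw":1},{"dp":[-0.935,-0.45,0.17],"delta_rot":[0,0,-0.7],"jaw":1},{"dp":[-0.935,-0.45,0.17],"delta_rot":[0,0,-0.7],"jaw":1},{"dp":[-0.935,-0.45,0.17],"delta_rot":[0,0,-0.7],"jaw":1},{"dp":[-0.935,-0.45,0.17],"delta_rot":[0,0,-0.7],"jaw":1},{"dp":[-0.935,-0.45,0.17],"delta_rot":[0,0,-0.7],"jaw":1},{"dp":[-0.935,-0.45,0.17],"delta_rot":[0,0,-0.7],"jaw":1},{"dp":[-0.935,-0.45,0.17],"delta_rot":[0,0,-0.7],"jaw":1},{"dp":[-0.935,-0.45,0.17],"delta_rot":[0,0,-0.7],"jaw":1},{"dp":[-0.935,-0.45,0.17],"delta_rot":[0,0,-0.7],"jaw":1}]'

```text
time: 2.65
tool_pos: [630.6, 207.9, 148.6]
orientation: [[-0.884, -0.468, -0.001], [-0.468, 0.884, -0.0], [0.001, 0.0, -1.0]]
contact_force: [-0.7, 0.3, 0.0]
grip_width: 87.2
grasp_force: 0.0
```

```bash
cat > w.py <<'E'
import sys
from h import *
from go import go
d=capture('wrist'); n=sys.argv[1]; g=tuple(map(float,sys.argv[2:4]))
cv2.imwrite(f'pics/{sys.argv[4]}.png',d['img'])
r=fit(n,d,g,rad=60); print(n,np.round(r,2).tolist())
for q in (proj(d,[[g[0],g[1],46]]),proj(d,[[g[0]+25,g[1]+10,16]])): 
    u,v=q[0].astype(int); print(u,v,cv2.cvtColor(d['img'],cv2.COLOR_BGR2HSV)[v,u])
go(r[0],r[1],28,r[2])
E
python3 w.py round 630.6 210.5 w1
```

```text
round [631.85, 209.18, 27.51, 0.52]
330 244 [ 14 165 226]
326 264 [ 14 168 162]
t 2.7 pos [629.8 209.2 149. ] yaw -152.0 q6 -106 w 87.3 tilt [0.001 0.001] | dp [-0.006 -0.003  0.403] rz 0.008 or -2.992
```

View pics/w1.png

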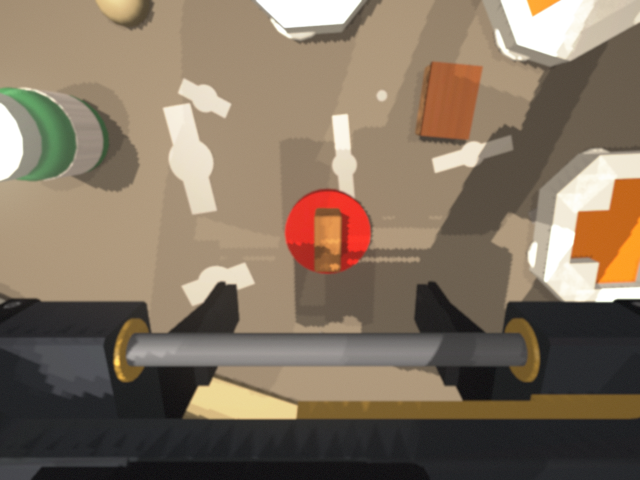

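The disc is at (329,231) with its rib at (328,240), upright between the open jaws. I'm descending and gripping.

Emit:
send_rows --increments '[{"dp":[-0.003,0,0.12],"delta_rot":[0,0,0],"jaw":1},{"dp":[-0.005,0,0.24],"delta_rot":[0,0,0],"jaw":1},{"dp":[-0.005,0,0.34],"delta_rot":[0,0,0],"jaw":1},{"dp":[-0.005,0,0.39],"delta_rot":[0,0,0],"jaw":1},{"dp":[-0.005,0,0.4],"delta_rot":[0,0,0],"jaw":1},{"dp":[-0.005,0,0.4],"delta_rot":[0,0,0],"jaw":1},{"dp":[-0.005,0,0.4],"delta_rot":[0,0,0],"jaw":-1},{"dp":[-0.005,0,0.4],"delta_rot":[0,0,0],"jaw":-1},{"dp":[-0.005,0,0.4],"delta_rot":[0,0,0],"jaw":-1},{"dp":[-0.005,0,0.4],"delta_rot":[0,0,0],"jaw":-1}]' --squeeze 30

```text
time: 3.53
tool_pos: [632.5, 210.7, 31.5]
orientation: [[-0.882, -0.471, 0.003], [-0.471, 0.882, 0.001], [-0.003, -0.001, -1.0]]
contact_force: [-0.1, -0.2, -0.3]
grip_width: 67.8
grasp_force: 0.0
```

Emit:
send_rows --increments '[{"dp":[0,0,0],"delta_rot":[0,0,0],"jaw":-1},{"dp":[0,0,0],"delta_rot":[0,0,0],"jaw":-1},{"dp":[0,0,0],"delta_rot":[0,0,0],"jaw":-1},{"dp":[0,0,0],"delta_rot":[0,0,0],"jaw":-1},{"dp":[0,0,0],"delta_rot":[0,0,0],"jaw":-1},{"dp":[0,0,0],"delta_rot":[0,0,0],"jaw":-1}]'

```text
time: 4.03
tool_pos: [631.1, 210.4, 29.4]
orientation: [[-0.882, -0.471, -0.0], [-0.471, 0.882, -0.0], [0.0, 0.0, -1.0]]
contact_force: [-0.6, -0.4, -0.1]
grip_width: 28.5
grasp_force: 0.0
```

```bash
python3 go.py 454.6 -105.6 41 208;python3 go.py 630.6 210.5 28 208
```

```text
t 4.03 pos [631.1 210.4  29.4] yaw -151.9 q6 -106 w 28.5 tilt [0. 0.] | dp [ 1.015 -0.652 -0.039] rz 0.001 or -2.999
t 4.03 pos [631.1 210.4  29.4] yaw -151.9 q6 -106 w 28.5 tilt [0. 0.] | dp [0.001 0.001 0.005] rz 0.001 or -2.999
```

Emit:
send_rows --increments '[{"dp":[0,0,0],"delta_rot":[0,0,0],"jaw":-1},{"dp":[0,0,0],"delta_rot":[0,0,0],"jaw":-1},{"dp":[0,0,0],"delta_rot":[0,0,0],"jaw":-1},{"dp":[0,0,0],"delta_rot":[0,0,0],"jaw":-1},{"dp":[0,0,-0.03],"delta_rot":[0,0,0],"jaw":-1},{"dp":[0,0,-0.09],"delta_rot":[0,0,0],"jaw":-1},{"dp":[0,0,-0.16],"delta_rot":[0,0,0],"jaw":-1},{"dp":[0,0,-0.22],"delta_rot":[0,0,0],"jaw":-1},{"dp":[0,0,-0.25],"delta_rot":[0,0,0],"jaw":-1},{"dp":[0,0,-0.25],"delta_rot":[0,0,0],"jaw":-1}]'

```text
time: 4.87
tool_pos: [633.2, 210.9, 108.2]
orientation: [[-0.882, -0.471, 0.005], [-0.471, 0.882, 0.001], [-0.005, -0.002, -1.0]]
contact_force: [0.6, 0.0, -0.5]
grip_width: 19.8
grasp_force: 30.0
```

Emit:
send_rows --increments '[{"dp":[0.045,-0.029,0],"delta_rot":[0,0,0],"jaw":-1},{"dp":[0.13,-0.085,0],"delta_rot":[0,0,0],"jaw":-1},{"dp":[0.225,-0.145,0],"delta_rot":[0,0,0],"jaw":-1},{"dp":[0.32,-0.205,0],"delta_rot":[0,0,0],"jaw":-1},{"dp":[0.42,-0.27,0],"delta_rot":[0,0,0],"jaw":-1},{"dp":[0.52,-0.335,0],"delta_rot":[0,0,0],"jaw":-1},{"dp":[0.62,-0.4,0],"delta_rot":[0,0,0],"jaw":-1},{"dp":[0.72,-0.465,0],"delta_rot":[0,0,0],"jaw":-1},{"dp":[0.82,-0.53,0],"delta_rot":[0,0,0],"jaw":-1},{"dp":[0.9,-0.58,0],"delta_rot":[0,0,0],"jaw":-1}]'

```text
time: 5.7
tool_pos: [472.7, -71.7, 103.4]
orientation: [[-0.882, -0.471, -0.002], [-0.471, 0.882, 0.0], [0.002, 0.001, -1.0]]
contact_force: [0.0, 0.1, -0.5]
grip_width: 20.1
grasp_force: 30.0
```

Emit:
send_rows --increments '[{"dp":[0.07,-0.045,0],"delta_rot":[0,0,0],"jaw":-1},{"dp":[0.11,-0.07,0],"delta_rot":[0,0,0],"jaw":-1},{"dp":[0.11,-0.07,0],"delta_rot":[0,0,0],"jaw":-1},{"dp":[0.11,-0.07,0],"delta_rot":[0,0,0],"jaw":-1}]'

```text
time: 6.03
tool_pos: [455.0, -104.5, 103.8]
orientation: [[-0.883, -0.469, -0.001], [-0.469, 0.883, 0.001], [0.0, 0.001, -1.0]]
contact_force: [1.1, 0.1, 0.5]
grip_width: 20.0
grasp_force: 30.0
```

```bash
cat > p.py <<'E'
import sys
from h import *
from go import go
# args: pattern z-of-TCP, bed name, bed x y, picture name: where the held pattern is, by the rib model at held height; bed by amber fit
n=sys.argv[1]; x,y,yaw=map(float,sys.argv[2:5])
go(x,y,41.5,yaw)
E
python3 p.py round 454.6 -105.6 208
```

```text
t 6.03 pos [ 455.  -104.5  103.8] yaw -152.0 q6 -141 w 20.0 tilt [0.    0.001] | dp [ 0.003 -0.003  0.208] rz -0.001 or 2.999
```

Emit:
send_rows --increments '[{"dp":[0.003,-0.003,0.06],"delta_rot":[0,0,0],"jaw":-1},{"dp":[0.003,-0.003,0.13],"delta_rot":[0,0,0],"jaw":-1},{"dp":[0.003,-0.003,0.17],"delta_rot":[0,0,0],"jaw":-1},{"dp":[0.003,-0.003,0.19],"delta_rot":[0,0,0],"jaw":-1},{"dp":[0.003,-0.003,0.2],"delta_rot":[0,0,0],"jaw":-1},{"dp":[0.003,-0.003,0.206],"delta_rot":[0,0,0],"jaw":-1},{"dp":[0.003,-0.003,0.206],"delta_rot":[0,0,0],"jaw":-1},{"dp":[0.003,-0.003,0.206],"delta_rot":[0,0,0],"jaw":0},{"dp":[0.003,-0.003,0.206],"delta_rot":[0,0,0],"jaw":0},{"dp":[0.003,-0.003,0.206],"delta_rot":[0,0,0],"jaw":0}]'

```text
time: 6.87
tool_pos: [456.1, -105.8, 43.6]
orientation: [[-0.882, -0.471, 0.002], [-0.471, 0.882, -0.001], [-0.001, -0.001, -1.0]]
contact_force: [-0.9, 0.3, 0.3]
grip_width: 32.6
grasp_force: 0.0
```

Emit:
send_rows --increments '[{"dp":[0,0,0],"delta_rot":[0,0,0],"jaw":0.1},{"dp":[0,0,-0.05],"delta_rot":[0,0,0],"jaw":0.1},{"dp":[0,0,-0.15],"delta_rot":[0,0,0],"jaw":0.1},{"dp":[0,0,-0.25],"delta_rot":[0,0,0],"jaw":0.1},{"dp":[0,0,-0.36],"delta_rot":[0,0,0],"jaw":0.1},{"dp":[0,0,-0.36],"delta_rot":[0,0,0],"jaw":0.1}]'

```text
time: 7.37
tool_pos: [459.5, -107.2, 157.9]
orientation: [[-0.882, -0.471, 0.011], [-0.471, 0.882, -0.005], [-0.007, -0.009, -1.0]]
contact_force: [1.0, -0.2, 1.0]
grip_width: 48.0
grasp_force: 0.0
```

```bash
sed -i "s/'rib':.*}/'rib':((3,19),(120,230),(45,250))}/" h.py; python3 go.py 623 -206 150 28
python3 - <<'E'
from h import *
d=capture('scene');cv2.imwrite('pics/s1.png',cv2.resize(d['img'][180:400,80:400],None,fx=2.4,fy=2.4))
d=capture('wrist');print(proj(d,[[454.6,-105.6,28],[454.6,-105.6,58],[454.6+35,-105.6,28],[454.6-35,-105.6,28]]))
hsv=cv2.cvtColor(d['img'],cv2.COLOR_BGR2HSV);m=(cmask(hsv,'round')*255).astype(np.uint8);print(cv2.boundingRect(m))
cv2.imwrite('pics/w2.png',d['img'])
E
```

```text
t 7.37 pos [ 459.5 -107.2  157.9] yaw -151.9 q6 -141 w 48.0 tilt [-0.007 -0.009] | dp [-0.326 -0.547  0.026] rz 0.002 or -2.998
[[331.74360296 229.95040871]
 [332.03727906 241.09392416]
 [311.66212486 265.88787179]
 [353.14960847 191.64259449]]
(288, 185, 87, 86)
```

View pics/w2.png

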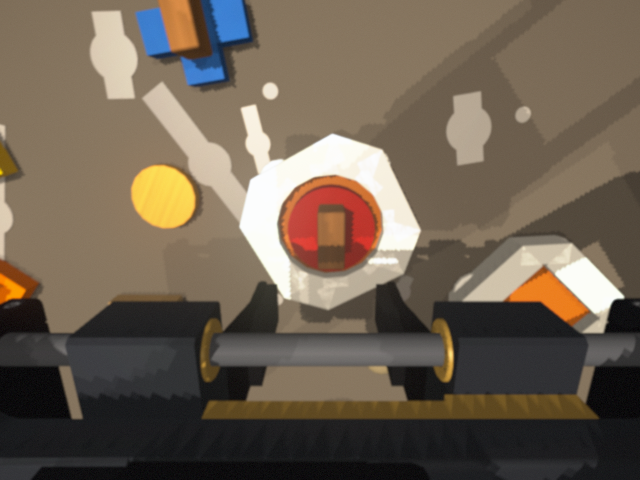

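The round pattern sits centred in its recess, with the disc at (331,228) and an even gap all round. Next is the square.

Emit:
send_rows --increments '[{"dp":[-0.33,-0.55,0],"delta_rot":[0,0,0.03],"jaw":0.1},{"dp":[-0.33,-0.55,0],"delta_rot":[0,0,0.03],"jaw":0.1},{"dp":[-0.33,-0.55,0],"delta_rot":[0,0,0.03],"jaw":0.1},{"dp":[-0.33,-0.55,0],"delta_rot":[0,0,0.03],"jaw":0.1},{"dp":[-0.33,-0.55,0],"delta_rot":[0,0,0.03],"jaw":0.1},{"dp":[-0.33,-0.55,0],"delta_rot":[0,0,0.03],"jaw":0.1},{"dp":[-0.33,-0.55,0],"delta_rot":[0,0,0.03],"jaw":0.1},{"dp":[-0.33,-0.55,0],"delta_rot":[0,0,0.03],"jaw":0.1}]'

```text
time: 8.13
tool_pos: [618.8, -203.7, 148.4]
orientation: [[-0.897, -0.443, -0.004], [-0.443, 0.897, 0.002], [0.003, 0.003, -1.0]]
contact_force: [-0.1, -0.2, 0.4]
grip_width: 48.0
grasp_force: 0.0
```

```bash
python3 w.py square 623 -206 w3
```

```text
square [624.73, -207.45, 26.89, 0.4]
321 247 [ 14 153  80]
319 266 [ 15 165 102]
t 8.18 pos [ 618.8 -203.5  149.2] yaw -153.7 q6 -141 w 47.7 tilt [0.002 0.003] | dp [-0.012 -0.02   0.404] rz -0.01 or 2.99
```

View pics/w3.png

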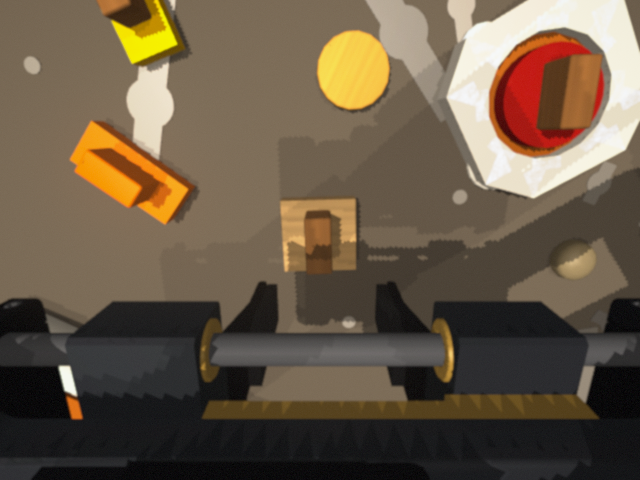

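The plate is centred near (319,235) and its rib stands upright in the picture, so the yaw is aligned. The fit's 6 mm shift agrees with this.

Emit:
send_rows --increments '[{"dp":[-0.012,-0.02,0.1],"delta_rot":[0,0,-0.01],"jaw":0.1},{"dp":[-0.012,-0.02,0.22],"delta_rot":[0,0,-0.01],"jaw":0.1},{"dp":[-0.012,-0.02,0.32],"delta_rot":[0,0,-0.01],"jaw":0.1},{"dp":[-0.012,-0.02,0.38],"delta_rot":[0,0,-0.01],"jaw":0.1},{"dp":[-0.012,-0.02,0.4],"delta_rot":[0,0,-0.01],"jaw":0.1},{"dp":[-0.012,-0.02,0.4],"delta_rot":[0,0,-0.01],"jaw":0.1},{"dp":[-0.012,-0.02,0.4],"delta_rot":[0,0,-0.01],"jaw":-1},{"dp":[-0.012,-0.02,0.4],"delta_rot":[0,0,-0.01],"jaw":-1},{"dp":[-0.012,-0.02,0.4],"delta_rot":[0,0,-0.01],"jaw":-1},{"dp":[-0.012,-0.02,0.4],"delta_rot":[0,0,-0.01],"jaw":-1}]'

```text
time: 9.02
tool_pos: [627.4, -208.8, 32.8]
orientation: [[-0.892, -0.452, 0.003], [-0.452, 0.892, -0.001], [-0.002, -0.003, -1.0]]
contact_force: [-0.1, 0.1, -0.0]
grip_width: 28.9
grasp_force: 0.0
```

Emit:
send_rows --increments '[{"dp":[0,0,0],"delta_rot":[0,0,0],"jaw":-1},{"dp":[0,0,0],"delta_rot":[0,0,0],"jaw":-1},{"dp":[0,0,0],"delta_rot":[0,0,0],"jaw":-1},{"dp":[0,0,0],"delta_rot":[0,0,0],"jaw":-1},{"dp":[0,0,0],"delta_rot":[0,0,0],"jaw":-1}]'

```text
time: 9.43
tool_pos: [626.8, -208.4, 31.8]
orientation: [[-0.892, -0.452, 0.001], [-0.452, 0.892, -0.0], [-0.001, -0.001, -1.0]]
contact_force: [-2.1, 1.1, 5.7]
grip_width: 19.8
grasp_force: 30.0
```

```bash
python3 go.py 443 95.5 41 166.4; python3 go.py 443 95.5 41 256.4
```

```text
t 9.43 pos [ 626.8 -208.4   31.8] yaw -153.1 q6 -142 w 19.8 tilt [-0.001 -0.001] | dp [ 0.088  1.181 -0.031] rz 0.675 or -2.325
t 9.43 pos [ 626.8 -208.4   31.8] yaw -153.1 q6 -142 w 19.8 tilt [-0.001 -0.001] | dp [ 0.088  1.181 -0.031] rz -0.825 or 2.175
```

Emit:
send_rows --increments '[{"dp":[0,0,-0.03],"delta_rot":[0,0,0],"jaw":-1},{"dp":[0,0,-0.09],"delta_rot":[0,0,0],"jaw":-1},{"dp":[0,0,-0.16],"delta_rot":[0,0,0],"jaw":-1},{"dp":[0,0,-0.22],"delta_rot":[0,0,0],"jaw":-1},{"dp":[0,0,-0.24],"delta_rot":[0,0,0],"jaw":-1},{"dp":[0,0.03,-0.24],"delta_rot":[0,0,0],"jaw":-1},{"dp":[0.01,0.11,-0.24],"delta_rot":[0,0,0],"jaw":-1},{"dp":[0.02,0.2,-0.24],"delta_rot":[0,0,0],"jaw":-1},{"dp":[0.03,0.3,-0.24],"delta_rot":[0,0,0],"jaw":-1},{"dp":[0.04,0.4,-0.24],"delta_rot":[0,0,0],"jaw":-1}]'

```text
time: 10.27
tool_pos: [558.8, -105.0, 100.7]
orientation: [[-0.892, -0.452, -0.003], [-0.452, 0.892, 0.001], [0.002, 0.002, -1.0]]
contact_force: [0.3, 0.1, -0.5]
grip_width: 20.0
grasp_force: 30.0
```

Emit:
send_rows --increments '[{"dp":[0.005,0.1,0],"delta_rot":[0,0,0.07],"jaw":-1},{"dp":[0.01,0.2,0],"delta_rot":[0,0,0.14],"jaw":-1},{"dp":[0.02,0.3,0],"delta_rot":[0,0,0.22],"jaw":-1},{"dp":[0.03,0.4,0],"delta_rot":[0,0,0.3],"jaw":-1},{"dp":[0.035,0.5,0],"delta_rot":[0,0,0.38],"jaw":-1},{"dp":[0.04,0.6,0],"delta_rot":[0,0,0.46],"jaw":-1},{"dp":[0.045,0.69,0],"delta_rot":[0,0,0.54],"jaw":-1},{"dp":[0.05,0.75,0],"delta_rot":[0,0,0.62],"jaw":-1},{"dp":[0.05,0.78,0],"delta_rot":[0,0,0.67],"jaw":-1},{"dp":[0.05,0.78,0],"delta_rot":[0,0,0.675],"jaw":-1}]'

```text
time: 11.1
tool_pos: [439.3, 97.0, 101.0]
orientation: [[-0.972, 0.235, -0.003], [0.235, 0.972, 0.0], [0.003, -0.0, -1.0]]
contact_force: [-0.9, -0.4, -1.2]
grip_width: 19.4
grasp_force: 30.0
```

Emit:
send_rows --increments '[{"dp":[0,0,0],"delta_rot":[0,0,0],"jaw":-1},{"dp":[0,0,0],"delta_rot":[0,0,0],"jaw":-1}]'

```text
time: 11.27
tool_pos: [441.8, 94.9, 102.1]
orientation: [[-0.972, 0.234, -0.001], [0.234, 0.972, -0.0], [0.001, -0.0, -1.0]]
contact_force: [0.8, -0.7, -1.4]
grip_width: 19.5
grasp_force: 30.0
```

```bash
python3 go.py 443 95.5 44 166.4
```

```text
t 11.27 pos [441.8  94.9 102.1] yaw 166.5 q6 -74 w 19.5 tilt [ 0.001 -0.   ] | dp [-0.004  0.003  0.194] rz 0.001 or -2.999
```

Emit:
send_rows --increments '[{"dp":[-0.003,0.002,0.05],"delta_rot":[0,0,0],"jaw":-1},{"dp":[-0.003,0.002,0.11],"delta_rot":[0,0,0],"jaw":-1},{"dp":[-0.003,0.002,0.16],"delta_rot":[0,0,0],"jaw":-1},{"dp":[-0.003,0.002,0.18],"delta_rot":[0,0,0],"jaw":-1},{"dp":[-0.003,0.002,0.19],"delta_rot":[0,0,0],"jaw":-1},{"dp":[-0.003,0.002,0.195],"delta_rot":[0,0,0],"jaw":-1},{"dp":[-0.003,0.002,0.195],"delta_rot":[0,0,0],"jaw":-1},{"dp":[-0.003,0.002,0.195],"delta_rot":[0,0,0],"jaw":0},{"dp":[-0.003,0.002,0.195],"delta_rot":[0,0,0],"jaw":0},{"dp":[-0.003,0.002,0.195],"delta_rot":[0,0,0],"jaw":0}]'

```text
time: 12.1
tool_pos: [443.9, 95.7, 45.1]
orientation: [[-0.972, 0.235, 0.002], [0.235, 0.972, 0.0], [-0.002, 0.0, -1.0]]
contact_force: [-0.4, -0.5, -0.9]
grip_width: 32.5
grasp_force: 0.0
```

Emit:
send_rows --increments '[{"dp":[0,0,0],"delta_rot":[0,0,0],"jaw":0.1},{"dp":[0,0,-0.05],"delta_rot":[0,0,0],"jaw":0.1},{"dp":[0,0,-0.15],"delta_rot":[0,0,0],"jaw":0.1},{"dp":[0,0,-0.25],"delta_rot":[0,0,0],"jaw":0.1},{"dp":[0,0,-0.35],"delta_rot":[0,0,0],"jaw":0.1},{"dp":[0,0,-0.35],"delta_rot":[0,0,0],"jaw":0.1},{"dp":[0,0,-0.35],"delta_rot":[0,0,0],"jaw":0.1}]'

```text
time: 12.68
tool_pos: [444.9, 95.8, 151.7]
orientation: [[-0.972, 0.235, 0.005], [0.235, 0.972, 0.0], [-0.005, 0.001, -1.0]]
contact_force: [0.5, 0.1, -1.2]
grip_width: 48.1
grasp_force: 0.0
```

```bash
python3 - <<'E'
from h import *
d=capture('wrist');cv2.imwrite('pics/w4.png',d['img'][100:340,120:540])
print(proj(d,[[443,95.5,28],[443,95.5,12]]).round()-[120,100])
E
python3 go.py 370 -261.5 150 217.6; python3 go.py 524.7 -401.3 150 46.2
```

```text
[[205. 132.]
 [205. 127.]]
t 12.73 pos [443.5  95.7 149.9] yaw 166.4 q6 -74 w 47.8 tilt [-0.002  0.001] | dp [-0.042 -1.215 -0.   ] rz -0.853 or 2.147
t 12.73 pos [443.5  95.7 149.9] yaw 166.4 q6 -74 w 47.8 tilt [-0.002  0.001] | dp [-0.653 -1.547 -0.   ] rz -0.997 or 2.003
```

View pics/w4.png

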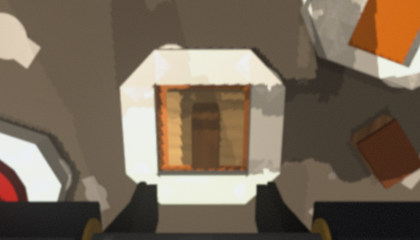

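The square is down in its recess with an amber rim on every side, centred at crop (204,129). Next is the yellow bar.

Emit:
send_rows --increments '[{"dp":[-0.33,-0.78,0],"delta_rot":[0,0,1],"jaw":0.1},{"dp":[-0.33,-0.78,0],"delta_rot":[0,0,1],"jaw":0.1},{"dp":[-0.33,-0.78,0],"delta_rot":[0,0,1],"jaw":0.1},{"dp":[-0.33,-0.78,0],"delta_rot":[0,0,1],"jaw":0.1},{"dp":[-0.33,-0.78,0],"delta_rot":[0,0,1],"jaw":0.1},{"dp":[-0.33,-0.78,0],"delta_rot":[0,0,1],"jaw":0.1},{"dp":[-0.33,-0.78,0],"delta_rot":[0,0,1],"jaw":0.1},{"dp":[-0.33,-0.78,0],"delta_rot":[0,0,1],"jaw":0.1},{"dp":[-0.33,-0.78,0],"delta_rot":[0,0,1],"jaw":0.1},{"dp":[-0.33,-0.78,0],"delta_rot":[0,0,1],"jaw":0.1}]'

```text
time: 13.57
tool_pos: [482.9, -155.0, 147.1]
orientation: [[-0.28, 0.96, -0.003], [0.96, 0.28, 0.002], [0.003, -0.003, -1.0]]
contact_force: [0.2, 0.2, -0.3]
grip_width: 47.6
grasp_force: 0.0
```

```bash
python3 go.py 524.7 -401.3 150 46.2
```

```text
t 13.57 pos [ 482.9 -155.   147.1] yaw 106.2 q6 -43 w 47.6 tilt [ 0.003 -0.003] | dp [-0.827 -0.096 -0.01 ] rz 1.001 or -1.999
```

Emit:
send_rows --increments '[{"dp":[-0.827,-0.096,0],"delta_rot":[0,0,1],"jaw":0.1},{"dp":[-0.827,-0.096,0],"delta_rot":[0,0,1],"jaw":0.1},{"dp":[-0.827,-0.096,0],"delta_rot":[0,0,1],"jaw":0.1},{"dp":[-0.827,-0.096,0],"delta_rot":[0,0,1],"jaw":0.1},{"dp":[-0.827,-0.096,0],"delta_rot":[0,0,1],"jaw":0.1},{"dp":[-0.827,-0.096,0],"delta_rot":[0,0,1],"jaw":0.1},{"dp":[-0.827,-0.096,0],"delta_rot":[0,0,1],"jaw":0.1},{"dp":[-0.827,-0.096,0],"delta_rot":[0,0,1],"jaw":0.1},{"dp":[-0.827,-0.096,0],"delta_rot":[0,0,1],"jaw":0.1},{"dp":[-0.827,-0.096,0],"delta_rot":[0,0,1],"jaw":0.1}]'

```text
time: 14.4
tool_pos: [525.9, -400.6, 147.1]
orientation: [[0.69, 0.724, -0.002], [0.724, -0.69, 0.002], [0.0, -0.003, -1.0]]
contact_force: [-0.4, 0.4, 0.1]
grip_width: 47.7
grasp_force: 0.0
```

```bash
python3 w.py bar 524.7 -401.3 w5
```

```text
bar [525.07, -403.42, 46.3, 0.85]
325 246 [ 16 163 233]
339 205 [ 27 255 253]
t 14.45 pos [ 526.1 -400.5  147.5] yaw 46.6 q6 -1 w 47.8 tilt [ 0.    -0.003] | dp [-0.009  0.004  0.398] rz 0.004 or -2.996
```

View pics/w5.png

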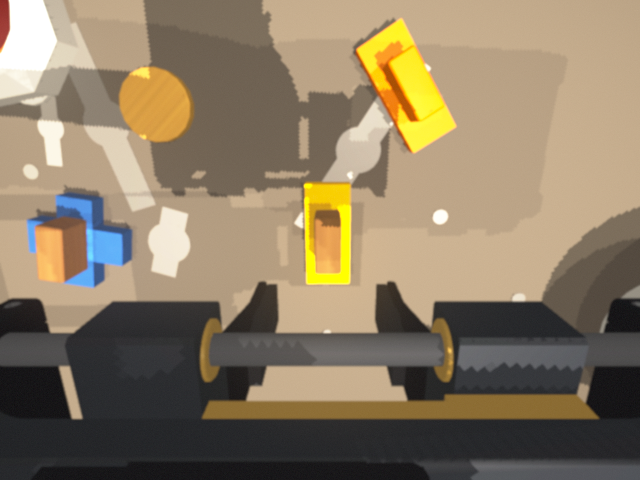

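The yellow bar with its brown rib is at (327,233), upright and centred. The orange look-alike at (405,88) is clear of the fingers.

Emit:
send_rows --increments '[{"dp":[-0.008,0.003,0.1],"delta_rot":[0,0,0],"jaw":0.1},{"dp":[-0.008,0.003,0.22],"delta_rot":[0,0,0],"jaw":0.1},{"dp":[-0.008,0.003,0.32],"delta_rot":[0,0,0],"jaw":0.1},{"dp":[-0.008,0.003,0.38],"delta_rot":[0,0,0],"jaw":0.1},{"dp":[-0.008,0.003,0.397],"delta_rot":[0,0,0],"jaw":0.1},{"dp":[-0.008,0.003,0.397],"delta_rot":[0,0,0],"jaw":0.1},{"dp":[-0.008,0.003,0.397],"delta_rot":[0,0,0],"jaw":-1},{"dp":[-0.008,0.003,0.397],"delta_rot":[0,0,0],"jaw":-1},{"dp":[-0.008,0.003,0.397],"delta_rot":[0,0,0],"jaw":-1},{"dp":[-0.008,0.003,0.397],"delta_rot":[0,0,0],"jaw":-1}]'

```text
time: 15.28
tool_pos: [526.6, -404.5, 32.1]
orientation: [[0.689, 0.724, 0.002], [0.724, -0.689, -0.002], [-0.0, 0.003, -1.0]]
contact_force: [-0.1, -0.3, 0.0]
grip_width: 28.9
grasp_force: 0.0
```

Emit:
send_rows --increments '[{"dp":[0,0,0],"delta_rot":[0,0,0],"jaw":-1},{"dp":[0,0,0],"delta_rot":[0,0,0],"jaw":-1},{"dp":[0,0,0],"delta_rot":[0,0,0],"jaw":-1},{"dp":[0,0,0],"delta_rot":[0,0,0],"jaw":-1},{"dp":[0,0,0],"delta_rot":[0,0,0],"jaw":-1}]'

```text
time: 15.7
tool_pos: [526.1, -404.1, 31.3]
orientation: [[0.69, 0.724, 0.001], [0.724, -0.69, -0.001], [-0.0, 0.001, -1.0]]
contact_force: [-0.7, 0.8, 6.4]
grip_width: 20.3
grasp_force: 30.0
```

```bash
python3 go.py 374 265.4 104 147.3
```

```text
t 15.7 pos [ 526.1 -404.1   31.3] yaw 46.4 q6 -1 w 20.3 tilt [-0.     0.001] | dp [ 1.266 -1.906 -0.242] rz 1.318 or -1.682
```

Emit:
send_rows --increments '[{"dp":[0,0,-0.03],"delta_rot":[0,0,0],"jaw":-1},{"dp":[0,0,-0.09],"delta_rot":[0,0,0],"jaw":-1},{"dp":[0,0,-0.16],"delta_rot":[0,0,0],"jaw":-1},{"dp":[0,0,-0.23],"delta_rot":[0,0,0],"jaw":-1},{"dp":[0,0,-0.27],"delta_rot":[0,0,0],"jaw":-1},{"dp":[0.02,-0.03,-0.27],"delta_rot":[0,0,-0.03],"jaw":-1},{"dp":[0.07,-0.1,-0.27],"delta_rot":[0,0,-0.1],"jaw":-1},{"dp":[0.13,-0.2,-0.27],"delta_rot":[0,0,-0.18],"jaw":-1},{"dp":[0.2,-0.3,-0.27],"delta_rot":[0,0,-0.26],"jaw":-1},{"dp":[0.266,-0.4,-0.27],"delta_rot":[0,0,-0.34],"jaw":-1}]'

```text
time: 16.53
tool_pos: [492.0, -260.4, 109.3]
orientation: [[0.389, 0.921, -0.002], [0.921, -0.389, 0.002], [0.001, -0.003, -1.0]]
contact_force: [0.8, 1.0, 0.2]
grip_width: 19.4
grasp_force: 30.0
```

```bash
python3 go.py 374 265.4 112 147.3
```

```text
t 16.53 pos [ 492.  -260.4  109.3] yaw 67.1 q6 -13 w 19.4 tilt [ 0.001 -0.003] | dp [ 1.461 -1.045 -0.009] rz -1.337 or 1.663
```

Emit:
send_rows --increments '[{"dp":[0.097,-0.07,0],"delta_rot":[0,0,-0.08],"jaw":-1},{"dp":[0.194,-0.14,0],"delta_rot":[0,0,-0.16],"jaw":-1},{"dp":[0.291,-0.21,0],"delta_rot":[0,0,-0.24],"jaw":-1},{"dp":[0.388,-0.28,0],"delta_rot":[0,0,-0.32],"jaw":-1},{"dp":[0.485,-0.35,0],"delta_rot":[0,0,-0.4],"jaw":-1},{"dp":[0.582,-0.42,0],"delta_rot":[0,0,-0.48],"jaw":-1},{"dp":[0.679,-0.49,0],"delta_rot":[0,0,-0.56],"jaw":-1},{"dp":[0.776,-0.56,0],"delta_rot":[0,0,-0.64],"jaw":-1},{"dp":[0.873,-0.63,0],"delta_rot":[0,0,-0.72],"jaw":-1},{"dp":[0.97,-0.7,0],"delta_rot":[0,0,-0.8],"jaw":-1}]'

```text
time: 17.37
tool_pos: [413.1, 89.0, 109.8]
orientation: [[-0.424, 0.905, -0.002], [0.905, 0.424, 0.0], [0.001, -0.002, -1.0]]
contact_force: [-0.1, 0.3, -1.2]
grip_width: 20.0
grasp_force: 30.0
```

```bash
python3 go.py 374 265.4 112 147.3
```

```text
t 17.37 pos [413.1  89.  109.8] yaw 115.1 q6 -24 w 20.0 tilt [ 0.001 -0.002] | dp [ 0.588  0.131 -0.007] rz -0.536 or 2.464
```

Emit:
send_rows --increments '[{"dp":[0.1,0.02,0],"delta_rot":[0,0,-0.08],"jaw":-1},{"dp":[0.2,0.045,0],"delta_rot":[0,0,-0.16],"jaw":-1},{"dp":[0.3,0.067,0],"delta_rot":[0,0,-0.25],"jaw":-1},{"dp":[0.4,0.09,0],"delta_rot":[0,0,-0.34],"jaw":-1},{"dp":[0.48,0.105,0],"delta_rot":[0,0,-0.42],"jaw":-1},{"dp":[0.54,0.12,0],"delta_rot":[0,0,-0.49],"jaw":-1},{"dp":[0.57,0.125,0],"delta_rot":[0,0,-0.53],"jaw":-1},{"dp":[0.57,0.125,0],"delta_rot":[0,0,-0.53],"jaw":-1},{"dp":[0.57,0.125,0],"delta_rot":[0,0,-0.53],"jaw":-1},{"dp":[0.57,0.125,0],"delta_rot":[0,0,-0.53],"jaw":-1}]'

```text
time: 18.2
tool_pos: [377.5, 257.2, 110.6]
orientation: [[-0.834, 0.552, -0.001], [0.552, 0.834, -0.001], [0.0, -0.001, -1.0]]
contact_force: [0.1, 0.2, -0.7]
grip_width: 19.8
grasp_force: 30.0
```

```bash
python3 go.py 374 265.4 43.5 147.3
```

```text
t 18.2 pos [377.5 257.2 110.6] yaw 146.5 q6 -32 w 19.8 tilt [ 0.    -0.001] | dp [0.025 0.016 0.224] rz -0.013 or 2.987
```

Emit:
send_rows --increments '[{"dp":[0.025,0.016,0],"delta_rot":[0,0,-0.013],"jaw":-1},{"dp":[0.025,0.016,0.05],"delta_rot":[0,0,-0.013],"jaw":-1},{"dp":[0.025,0.016,0.11],"delta_rot":[0,0,-0.013],"jaw":-1},{"dp":[0.025,0.016,0.17],"delta_rot":[0,0,-0.013],"jaw":-1},{"dp":[0.025,0.016,0.2],"delta_rot":[0,0,-0.013],"jaw":-1},{"dp":[0.025,0.016,0.215],"delta_rot":[0,0,-0.013],"jaw":-1},{"dp":[0.025,0.016,0.222],"delta_rot":[0,0,-0.013],"jaw":-1},{"dp":[0.025,0.016,0.222],"delta_rot":[0,0,-0.013],"jaw":-1},{"dp":[0.025,0.016,0.222],"delta_rot":[0,0,-0.013],"jaw":0},{"dp":[0.025,0.016,0.222],"delta_rot":[0,0,-0.013],"jaw":0}]'

```text
time: 19.03
tool_pos: [375.1, 266.7, 45.6]
orientation: [[-0.842, 0.539, 0.002], [0.539, 0.842, 0.001], [-0.001, 0.002, -1.0]]
contact_force: [-0.3, 0.6, 0.3]
grip_width: 26.8
grasp_force: 0.0
```

Emit:
send_rows --increments '[{"dp":[0,0,0],"delta_rot":[0,0,0],"jaw":0.1},{"dp":[0,0,0],"delta_rot":[0,0,0],"jaw":0.1},{"dp":[0,0,-0.05],"delta_rot":[0,0,0],"jaw":0.1},{"dp":[0,0,-0.15],"delta_rot":[0,0,0],"jaw":0.1},{"dp":[0,0,-0.25],"delta_rot":[0,0,0],"jaw":0.1},{"dp":[0,0,-0.35],"delta_rot":[0,0,0],"jaw":0.1},{"dp":[0,0,-0.35],"delta_rot":[0,0,0],"jaw":0.1},{"dp":[0,0,-0.35],"delta_rot":[0,0,0],"jaw":0.1}]'

```text
time: 19.7
tool_pos: [375.9, 267.1, 152.0]
orientation: [[-0.842, 0.539, 0.005], [0.539, 0.842, 0.002], [-0.003, 0.005, -1.0]]
contact_force: [-0.4, 0.2, -0.3]
grip_width: 47.9
grasp_force: 0.0
```

```bash
python3 - <<'E'
from h import *
d=capture('wrist');cv2.imwrite('pics/w6.png',d['img'][100:340,120:540])
print(proj(d,[[374,265.4,28],[374,265.4,12]]).round()-[120,100])
E
python3 go.py 370 -261.5 150 37.6; python3 go.py 372 0 150 98
```

```text
[[202. 133.]
 [203. 128.]]
t 19.75 pos [374.6 266.5 150.2] yaw 147.4 q6 -32 w 47.4 tilt [-0.001  0.002] | dp [-9.360e-01 -1.491e+00  1.000e-03] rz -1.17 or 1.83
t 19.75 pos [374.6 266.5 150.2] yaw 147.4 q6 -32 w 47.4 tilt [-0.001  0.002] | dp [-0.472 -0.753  0.001] rz 0.823 or -2.177
```

View pics/w6.png

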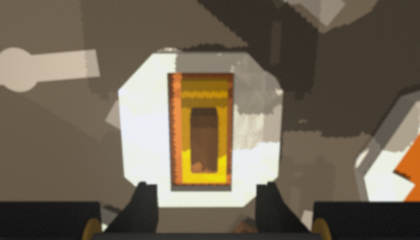

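The bar lies in its recess, centred at crop (204,130). Last is the cross.

Emit:
send_rows --increments '[{"dp":[-0.47,-0.75,0],"delta_rot":[0,0,0.9],"jaw":0.1},{"dp":[-0.47,-0.75,0],"delta_rot":[0,0,0.9],"jaw":0.1},{"dp":[-0.47,-0.75,0],"delta_rot":[0,0,0.9],"jaw":0.1},{"dp":[-0.47,-0.75,0],"delta_rot":[0,0,0.9],"jaw":0.1},{"dp":[-0.47,-0.75,0],"delta_rot":[0,0,0.9],"jaw":0.1},{"dp":[-0.47,-0.75,0],"delta_rot":[0,0,0.9],"jaw":0.1},{"dp":[-0.47,-0.75,0],"delta_rot":[0,0,0.9],"jaw":0.1},{"dp":[-0.47,-0.75,0],"delta_rot":[0,0,0.9],"jaw":0.1},{"dp":[-0.47,-0.75,0],"delta_rot":[0,0,0.9],"jaw":0.1},{"dp":[-0.47,-0.75,0],"delta_rot":[0,0,0.9],"jaw":0.1}]'

```text
time: 20.58
tool_pos: [370.7, 0.8, 148.3]
orientation: [[-0.06, 0.998, -0.002], [0.998, 0.06, 0.001], [0.001, -0.002, -1.0]]
contact_force: [-0.8, 1.3, -0.4]
grip_width: 47.6
grasp_force: 0.0
```

```bash
python3 go.py 370 -261.5 150 37.6
```

```text
t 20.58 pos [370.7   0.8 148.3] yaw 93.4 q6 -16 w 47.6 tilt [ 0.001 -0.002] | dp [-0.873 -0.055 -0.006] rz 0.931 or -2.069
```

Emit:
send_rows --increments '[{"dp":[-0.873,-0.055,0],"delta_rot":[0,0,0.93],"jaw":0.1},{"dp":[-0.873,-0.055,0],"delta_rot":[0,0,0.93],"jaw":0.1},{"dp":[-0.873,-0.055,0],"delta_rot":[0,0,0.93],"jaw":0.1},{"dp":[-0.873,-0.055,0],"delta_rot":[0,0,0.93],"jaw":0.1},{"dp":[-0.873,-0.055,0],"delta_rot":[0,0,0.93],"jaw":0.1},{"dp":[-0.873,-0.055,0],"delta_rot":[0,0,0.93],"jaw":0.1},{"dp":[-0.873,-0.055,0],"delta_rot":[0,0,0.93],"jaw":0.1},{"dp":[-0.873,-0.055,0],"delta_rot":[0,0,0.93],"jaw":0.1},{"dp":[-0.873,-0.055,0],"delta_rot":[0,0,0.93],"jaw":0.1},{"dp":[-0.873,-0.055,0],"delta_rot":[0,0,0.93],"jaw":0.1}]'

```text
time: 21.42
tool_pos: [370.5, -260.6, 148.6]
orientation: [[0.789, 0.614, -0.001], [0.614, -0.789, 0.002], [-0.0, -0.002, -1.0]]
contact_force: [-0.1, -1.7, -0.1]
grip_width: 47.9
grasp_force: 0.0
```

```bash
python3 w.py cross 370 -261.5 w7
```

```text
cross [370.31, -264.68, 37.08, 0.87]
326 245 [ 14 160 180]
335 203 [107 154 124]
t 21.47 pos [ 370.6 -260.4  148.8] yaw 37.9 q6 7 w 47.9 tilt [-0.    -0.002] | dp [-0.009  0.011  0.403] rz 0.014 or -2.986
```

View pics/w7.png

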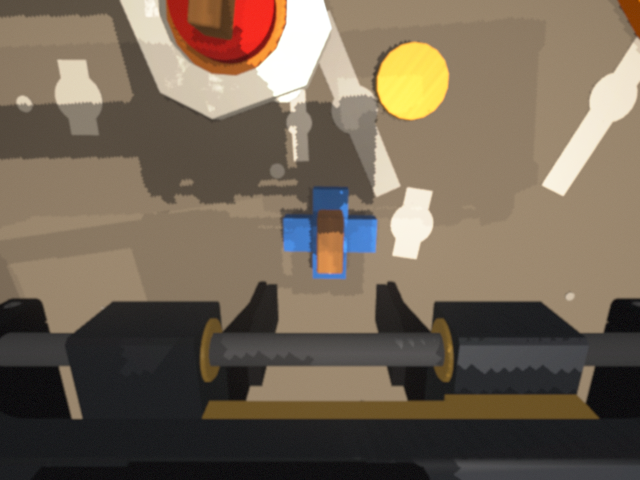

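The cross is at (330,233) with its rib upright and aligned. I'm descending and gripping.

Emit:
send_rows --increments '[{"dp":[-0.008,0.01,0.1],"delta_rot":[0,0,0.01],"jaw":0.1},{"dp":[-0.008,0.01,0.22],"delta_rot":[0,0,0.01],"jaw":0.1},{"dp":[-0.008,0.01,0.32],"delta_rot":[0,0,0.01],"jaw":0.1},{"dp":[-0.008,0.01,0.38],"delta_rot":[0,0,0.01],"jaw":0.1},{"dp":[-0.008,0.01,0.4],"delta_rot":[0,0,0.01],"jaw":0.1},{"dp":[-0.008,0.01,0.4],"delta_rot":[0,0,0.01],"jaw":0.1},{"dp":[-0.008,0.01,0.4],"delta_rot":[0,0,0.01],"jaw":-1},{"dp":[-0.008,0.01,0.4],"delta_rot":[0,0,0.01],"jaw":-1},{"dp":[-0.008,0.01,0.4],"delta_rot":[0,0,0.01],"jaw":-1},{"dp":[-0.008,0.01,0.4],"delta_rot":[0,0,0.01],"jaw":-1}]'

```text
time: 22.3
tool_pos: [371.4, -266.3, 31.0]
orientation: [[0.799, 0.602, 0.002], [0.602, -0.799, -0.002], [0.0, 0.003, -1.0]]
contact_force: [-0.5, -0.4, 0.2]
grip_width: 29.1
grasp_force: 0.0
```

Emit:
send_rows --increments '[{"dp":[0,0,0],"delta_rot":[0,0,0],"jaw":-1},{"dp":[0,0,0],"delta_rot":[0,0,0],"jaw":-1},{"dp":[0,0,0],"delta_rot":[0,0,0],"jaw":-1},{"dp":[0,0,0],"delta_rot":[0,0,0],"jaw":-1},{"dp":[0,0,0],"delta_rot":[0,0,0],"jaw":-1}]'

```text
time: 22.72
tool_pos: [370.9, -265.9, 30.4]
orientation: [[0.799, 0.601, 0.001], [0.601, -0.799, -0.001], [0.0, 0.001, -1.0]]
contact_force: [-0.6, 0.8, 7.1]
grip_width: 20.1
grasp_force: 30.0
```

```bash
python3 go.py 380 0 112 120.3;python3 go.py 516.6 423.6 112 120.3
```

```text
t 22.72 pos [ 370.9 -265.9   30.4] yaw 37.0 q6 7 w 20.1 tilt [0.    0.001] | dp [ 0.557 -0.69  -0.272] rz -1.389 or 1.611
t 22.72 pos [ 370.9 -265.9   30.4] yaw 37.0 q6 7 w 20.1 tilt [0.    0.001] | dp [ 1.77  -1.544 -0.272] rz -1.389 or 1.611
```

Emit:
send_rows --increments '[{"dp":[0,0,-0.03],"delta_rot":[0,0,0],"jaw":-1},{"dp":[0,0,-0.09],"delta_rot":[0,0,0],"jaw":-1},{"dp":[0,0,-0.16],"delta_rot":[0,0,0],"jaw":-1},{"dp":[0,0,-0.23],"delta_rot":[0,0,0],"jaw":-1},{"dp":[0,0,-0.27],"delta_rot":[0,0,0],"jaw":-1},{"dp":[0.03,-0.026,-0.27],"delta_rot":[0,0,-0.03],"jaw":-1},{"dp":[0.1,-0.087,-0.27],"delta_rot":[0,0,-0.1],"jaw":-1},{"dp":[0.18,-0.157,-0.27],"delta_rot":[0,0,-0.18],"jaw":-1},{"dp":[0.27,-0.236,-0.27],"delta_rot":[0,0,-0.26],"jaw":-1},{"dp":[0.36,-0.314,-0.27],"delta_rot":[0,0,-0.34],"jaw":-1}]'

```text
time: 23.55
tool_pos: [399.2, -123.0, 109.6]
orientation: [[0.536, 0.844, -0.001], [0.844, -0.536, 0.001], [0.0, -0.002, -1.0]]
contact_force: [1.5, 0.1, -0.6]
grip_width: 20.1
grasp_force: 30.0
```

```bash
python3 go.py 516.6 423.6 112 120.3
```

```text
t 23.55 pos [ 399.2 -123.   109.6] yaw 57.6 q6 4 w 20.1 tilt [ 0.    -0.002] | dp [ 1.748 -0.646 -0.008] rz -1.045 or 1.955
```

Emit:
send_rows --increments '[{"dp":[0.095,-0.035,0],"delta_rot":[0,0,-0.06],"jaw":-1},{"dp":[0.19,-0.07,0],"delta_rot":[0,0,-0.12],"jaw":-1},{"dp":[0.285,-0.105,0],"delta_rot":[0,0,-0.18],"jaw":-1},{"dp":[0.38,-0.14,0],"delta_rot":[0,0,-0.24],"jaw":-1},{"dp":[0.475,-0.175,0],"delta_rot":[0,0,-0.3],"jaw":-1},{"dp":[0.57,-0.21,0],"delta_rot":[0,0,-0.36],"jaw":-1},{"dp":[0.665,-0.245,0],"delta_rot":[0,0,-0.42],"jaw":-1},{"dp":[0.76,-0.28,0],"delta_rot":[0,0,-0.48],"jaw":-1},{"dp":[0.855,-0.315,0],"delta_rot":[0,0,-0.54],"jaw":-1},{"dp":[0.95,-0.35,0],"delta_rot":[0,0,-0.6],"jaw":-1}]'

```text
time: 24.38
tool_pos: [463.9, 173.4, 109.4]
orientation: [[-0.064, 0.998, -0.002], [0.998, 0.064, -0.0], [-0.0, -0.002, -1.0]]
contact_force: [1.3, -0.3, -1.1]
grip_width: 19.7
grasp_force: 30.0
```

```bash
python3 go.py 516.6 423.6 112 120.3
```

```text
t 24.38 pos [463.9 173.4 109.4] yaw 93.7 q6 8 w 19.7 tilt [-0.    -0.002] | dp [ 0.821  0.228 -0.009] rz -0.444 or 2.556
```

Emit:
send_rows --increments '[{"dp":[0.1,0.028,0],"delta_rot":[0,0,-0.05],"jaw":-1},{"dp":[0.2,0.055,0],"delta_rot":[0,0,-0.1],"jaw":-1},{"dp":[0.31,0.085,0],"delta_rot":[0,0,-0.16],"jaw":-1},{"dp":[0.42,0.117,0],"delta_rot":[0,0,-0.22],"jaw":-1},{"dp":[0.53,0.147,0],"delta_rot":[0,0,-0.28],"jaw":-1},{"dp":[0.63,0.175,0],"delta_rot":[0,0,-0.34],"jaw":-1},{"dp":[0.72,0.2,0],"delta_rot":[0,0,-0.39],"jaw":-1},{"dp":[0.78,0.217,0],"delta_rot":[0,0,-0.43],"jaw":-1},{"dp":[0.81,0.225,0],"delta_rot":[0,0,-0.44],"jaw":-1},{"dp":[0.81,0.225,0],"delta_rot":[0,0,-0.44],"jaw":-1}]'

```text
time: 25.22
tool_pos: [517.1, 419.5, 109.3]
orientation: [[-0.499, 0.867, -0.002], [0.867, 0.499, -0.001], [0.0, -0.002, -1.0]]
contact_force: [-0.6, -0.8, -1.5]
grip_width: 19.7
grasp_force: 30.0
```

Emit:
send_rows --increments '[{"dp":[0,0,0],"delta_rot":[0,0,0],"jaw":-1},{"dp":[0,0,0],"delta_rot":[0,0,0],"jaw":-1}]'

```text
time: 25.38
tool_pos: [517.8, 416.6, 109.8]
orientation: [[-0.496, 0.869, -0.001], [0.869, 0.496, -0.001], [-0.0, -0.002, -1.0]]
contact_force: [-0.1, -0.0, -0.7]
grip_width: 19.7
grasp_force: 30.0
```

```bash
python3 go.py 516.6 423.6 42.5 120.3
```

```text
t 25.38 pos [517.8 416.6 109.8] yaw 119.7 q6 2 w 19.7 tilt [-0.    -0.002] | dp [0.022 0.008 0.224] rz -0.01 or 2.99
```

Emit:
send_rows --increments '[{"dp":[0.022,0.008,0],"delta_rot":[0,0,-0.01],"jaw":-1},{"dp":[0.022,0.008,0.05],"delta_rot":[0,0,-0.01],"jaw":-1},{"dp":[0.022,0.008,0.11],"delta_rot":[0,0,-0.01],"jaw":-1},{"dp":[0.022,0.008,0.17],"delta_rot":[0,0,-0.01],"jaw":-1},{"dp":[0.022,0.008,0.2],"delta_rot":[0,0,-0.01],"jaw":-1},{"dp":[0.022,0.008,0.215],"delta_rot":[0,0,-0.01],"jaw":-1},{"dp":[0.022,0.008,0.222],"delta_rot":[0,0,-0.01],"jaw":-1},{"dp":[0.022,0.008,0.222],"delta_rot":[0,0,-0.01],"jaw":-1},{"dp":[0.022,0.008,0.222],"delta_rot":[0,0,-0.01],"jaw":0},{"dp":[0.022,0.008,0.222],"delta_rot":[0,0,-0.01],"jaw":0}]'

```text
time: 26.22
tool_pos: [518.2, 425.4, 45.4]
orientation: [[-0.506, 0.863, 0.002], [0.863, 0.506, 0.001], [0.0, 0.002, -1.0]]
contact_force: [1.0, -0.0, 1.3]
grip_width: 26.9
grasp_force: 0.0
```

Emit:
send_rows --increments '[{"dp":[0,0,0],"delta_rot":[0,0,0],"jaw":0.1},{"dp":[0,0,0],"delta_rot":[0,0,0],"jaw":0.1},{"dp":[0,0,-0.05],"delta_rot":[0,0,0],"jaw":0.1},{"dp":[0,0,-0.15],"delta_rot":[0,0,0],"jaw":0.1},{"dp":[0,0,-0.25],"delta_rot":[0,0,0],"jaw":0.1},{"dp":[0,0,-0.35],"delta_rot":[0,0,0],"jaw":0.1},{"dp":[0,0,-0.35],"delta_rot":[0,0,0],"jaw":0.1},{"dp":[0,0,-0.35],"delta_rot":[0,0,0],"jaw":0.1}]'

```text
time: 26.88
tool_pos: [519.2, 426.1, 153.8]
orientation: [[-0.506, 0.863, 0.006], [0.863, 0.506, 0.004], [0.0, 0.007, -1.0]]
contact_force: [-0.8, 0.1, -0.4]
grip_width: 47.6
grasp_force: 0.0
```

Run:
```python
from h import *
d=capture('wrist');a=d['img'][100:340,120:540]
print(proj(d,[[516.6,423.6,28]]).round()-[120,100])
d=capture('side');b=cv2.resize(d['img'][100:320,220:460],None,fx=1.6,fy=1.6)
c=np.zeros((max(a.shape[0],b.shape[0]),a.shape[1]+b.shape[1],3),np.uint8);c[:a.shape[0],:a.shape[1]]=a;c[:b.shape[0],a.shape[1]:]=b
cv2.imwrite('pics/end.png',c[:, :800])
```

```text
[[200. 135.]]
```

View pics/end.png

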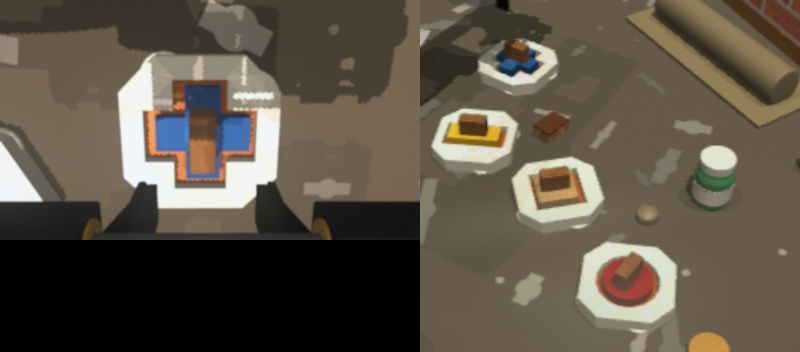

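The cross is seated at crop (203,132) with amber all round. In the side view all four patterns lie flat in their beds and the jar is standing at (714,178).

```bash
python3 -c "
from cell import order
print(order.finish_job())"
```

```text
the job is handed in; nothing more can be done
None
```

I handed the job in at about 27 s of the 106 s limit: all four patterns look flat and centred in their own beds in the last pictures, and the jar is still standing; no verdict was returned.

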